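# Snap the peg basket onto the drying rail

### The arm

A 7-joint arm with a two-finger parallel gripper is mounted at the origin on a cart in front of the work surface, level with it; the furniture and walls round the work are solid. World frame = base frame: x ahead of the robot, y to its left, z up, the work surface at z = 0. Lengths are in m, angles in degrees, forces in N, time in s.
With the tool pointing down it reaches from about 0.425 to 0.875 m from the base axis. Payload 4.7 kg.
Tool frame: the origin (TCP) lies on the centre line of the jaws, within the pads' length; the fingertips stand 19 mm ahead of it and the grasp point (between the pads) is the TCP; z points along the fingers, y is the line along which they close (so a half turn about z gives the same grasp; the last joint's range is limited). The gripper opens to 87 mm and grips with 3 to 60 N. Pads are 19 mm wide; open, the fingers measure 117 mm over their backs; the gripper's body (75 mm by 190 mm) begins 51 mm behind the grasp point.
Start: joints at [69.219, 18.392, -4.016, 83.108, 1.295, 78.541, -3.26], TCP at [0.239, -0.604, 0.204] pointing down, gripper open.
Joint ranges: [-163.93, 163.93], [-17.29, 119.83], [-79.2, 71.16], [3.27, 140.29], [-89.18, 269.18], [5.43, 117.66], [-154.24, 154.24]. Speed limits (degrees/s): [147.25, 147.25, 180, 180, 180, 180, 180].

### API

Orientations are given as [roll, pitch, yaw] about the fixed x, y, z axes, in that order (R = Rz(yaw) Ry(pitch) Rx(roll)).
In Python, from cell import env, imaging gives the robot as it stands.
- The arm moves only by the shell command python3 -m crank 'ROWS' [OPENING] [FORCE]. ROWS is JSON, a list of rows, each an object of numbers: "x", "y", "z": the shift along the tool's x, y, z in m; "turn": the turn about the tool's z in rad. In form: [{"x": .., "y": .., "z": .., "turn": ..}, ...]. A call has 1 to 12 rows; each row is the pose to reach, as a shift and turn from the pose commanded when the call began, along the tool's axes at that moment; what a row does not reach only later rows make up. A row lasts 1/8 s, in which the tool goes at most 62.5 mm and 10.7 degrees, less where a joint would pass 70% of its speed; a pose out of reach is approached as far as the arm can. A call with a gripper value outside its range is refused whole. OPENING is the finger opening in m, from 0 to 0.087, set as the call begins (- or left out, the last holds). The fingers move at their own pace and stop on an object; FORCE is the grip in N (left out, the last holds). Time passes only in rows, so rows that repeat a pose let the fingers close. It gives the time, the measured TCP pose, the force, the opening and the grip force at its end, in the units of the state.
- env.get_obs(): the state, without advancing time (a new reading comes with each control period).
- imaging.read_camera(name): name is "side" or "top" or "wrist"; returns the picture (480x640x3 uint8, red, green, blue); there is no depth.
- imaging.get_calibration(name): a dict with "camera_matrix" (3x3 intrinsics, pixels), "position" and "attitude" of the camera in the world. Camera axes: x right, y up, looking along -z (the intrinsics and any distortion apply to the point x, -y, -z); pixel columns grow to the right and rows downward; lengths in m; the calibration is good to about 2 mm. A picture is of the moment at which its call begins: read the wrist's pose just before it. get_calibration takes no time and is no camera call; for the wrist camera it gives the pose at the moment of the call.
- env.sign_off(): hands the job in; it is judged then, once.
The state is a dict: "time_s": time; "qpos": joint angles; "joint_velocities": joint speeds; "effort": joint torques, N m; "tool_pos": TCP position; "tool_rot": TCP orientation; "force": force on the tool from outside, world axes, zero at the start; "wrist_torque": the same for the moment, N m; "grip_width": finger opening in m; "grasp_force": force on a finger pad.
Only numpy, scipy, OpenCV 4.12 (cv2) and the standard library are available. Lean on these libraries where they do the work, as an engineer would, in place of code of your own. Each camera call takes 0.05 s, during which the arm holds its last target. There are 200 camera calls.

### The job

Hang the peg basket on the middle of the drying rail that stands on the worktop: pick it up by the black grip tab, pass the rail under the tip of its hook and press the hook down until the rail sits right home in the crown and the sprung safety latch has flipped shut beneath it. Then tug the basket upward against the shut latch to check that it holds, and let the basket hang there with all its pegs in it. The rail is light: never load it with more than about two and a half kilos (25 N), and leave the things lying around where they are.

Things in the scene. Friction and masses are not known exactly. Their poses are not given: they have to be found in the camera images.
- peg_basket: Open grey ribbed basket of clothes pegs, 117 x 140 mm (x, y), walls 50 mm high, 0.3 to 0.46 kg, with a steel bail, a hook and a black grip tab above it (235 mm high in all). Origin: centre of the underside, z up. The hook is a strap 12 mm wide (y), bent in the x-z plane, mouth downward: back leg on the -x side, tip on the +x side.
- bail_top (a point): Middle of the bail, its highest point, 80 mm above the basket's underside; the hook's back leg leaves it towards -x and climbs at x = -11 to -20 mm. Between bail and tip a window 52 mm high (80 to 132 mm above the underside) is open to +x and to both y sides: a bar along y enters it from the +x side until it lies at x = 0 below the latch.
- hook_tip (a point): Lowest point of the hook's tip: x = +20 mm, 132 mm above the basket's underside. The tip flares outward; above it the tip leg's inner face is at x = +11 mm and the back leg's at x = -11 mm: a throat 22 mm wide. With the bar at x = 0 below the latch, lowering the basket makes the bar push the latch up and pass it into the crown.
- hook_seat (a point): Inside of the hook's crown, 183 mm above the basket's underside, x = y = 0: the top of the rail bears here when the hook is home (rail axis 6 mm below it). Axes as the basket's.
- grip_tab (a point): Where to hold the basket: in the black plastic tab above the crown, 215 mm above the underside, x = y = 0. The tab is 32 mm long (basket x), 14 mm thick (basket y: pinch it this way) and reaches from 191 to 235 mm. The fingers then stand over the rail on both sides, so their tips should stay above 190 mm.
- hook_latch: Dark steel safety latch across the hook's mouth, 8 mm wide, 4 mm thick, reaching 24.5 mm from its pivot. Origin: the pivot, in the back leg at x = -14, z = 148 mm of the basket; its x axis runs along the latch, to the tip when shut.
- latch_angle (a joint): Angle of the latch: 0 = shut (a stop: it cannot open downward), up to 1.6 as it is pushed up into the throat; a spring shuts it. A bar needs 5 to 10 N to push past it, more than the basket's weight, and the latch flips shut only when the bar is within 3 mm of the crown, after about 37 mm of travel from first touch. Shut, it leaves 21 mm of play below the seated bar.
- drying_rail: Steel drying rail, fixed: a level round bar 12 mm thick on two posts 280 mm apart (25 mm thick at their collars), with black feet 130 x 32 mm and a tie bar, 14 mm high. Origin: on the worktop below the rail's middle; y along the rail, x across it, z up. The posts telescope and are clamped: the rail's axis is 202 to 228 mm above the worktop, not measured: feel (or look) for it. Limit 25 N.
- basket_peg_1: Wooden clothes peg, 16 x 73 x 12 mm, lying in the basket; origin at the centre of its underside.
- basket_peg_2: Wooden clothes peg, 16 x 73 x 12 mm, lying in the basket; origin at the centre of its underside.
- basket_peg_3: Wooden clothes peg, 16 x 73 x 12 mm, lying in the basket; origin at the centre of its underside.
- basket_peg_4: Wooden clothes peg, 16 x 73 x 12 mm, lying in the basket; origin at the centre of its underside.
- basket_peg_5: Wooden clothes peg, 16 x 73 x 12 mm, lying in the basket; origin at the centre of its underside.
- nail_brush: Bystander: nail brush 30 x 85 x 23 mm lying on the worktop; origin at the centre of its underside.
- cream_pot: Bystander: small round cream pot, 50 mm across, 28 mm high; origin at the centre of its underside.
- black_tape: Bystander: roll of black tape, 62 mm across, 19 mm high; origin at the centre of its underside.
- soap: Bystander: pump soap bottle, 73 mm across, 194 mm high; origin at the centre of its underside.
- stray_peg_1: Bystander: clothes peg lying on the worktop below the rail, 16 x 73 x 12 mm; origin at the centre of its underside.
- stray_peg_2: Bystander: clothes peg lying on the worktop below the rail, 16 x 73 x 12 mm; origin at the centre of its underside.

How it is judged (in metres and radians):
On the way, in this order (a step that is already met when the one before it is completed fails the run):
1. The basket is lifted clear of the worktop, its latch shut (height (world z) of peg_basket above 0.06 m and value of joint latch_angle below 0.12 rad), for 0.1 s.
2. The rail presses the sprung latch open as it enters the hook's mouth (value of joint latch_angle above 0.7 rad and contact force between hook_latch and drying_rail above 1 N and x of hook_seat in the frame of drying_rail between -0.01 and 0.01 m and y of hook_seat in the frame of drying_rail between -0.06 and 0.06 m).
3. The hook is pressed down over the rail and the latch has flipped shut beneath it, unloaded (value of joint latch_angle below 0.12 rad and height (world z) of hook_seat between 0.2 and 0.24 m and x of hook_seat in the frame of drying_rail between -0.01 and 0.01 m and y of hook_seat in the frame of drying_rail between -0.06 and 0.06 m and contact force between hook_latch and drying_rail below 1 N), for 0.1 s.
4. The basket is tugged upward so that the shut latch bears on the rail from below with more than 3 N (value of joint latch_angle below 0.12 rad and contact force between hook_latch and drying_rail above 3 N and x of hook_seat in the frame of drying_rail between -0.01 and 0.01 m and y of hook_seat in the frame of drying_rail between -0.06 and 0.06 m), for 0.1 s.
At the end, for the whole second after the job is handed in: The basket hangs still and level (within about 11 degrees) by the crown of its hook on the rail, clear of the worktop and not held, the latch shut (within 0.12 rad) beneath the rail, the hook within 10 mm of the rail's line and 60 mm of its middle, and all five pegs in the basket (value of joint latch_angle below 0.12 rad and height (world z) of hook_seat between 0.2 and 0.24 m and x of hook_seat in the frame of drying_rail between -0.01 and 0.01 m and y of hook_seat in the frame of drying_rail between -0.06 and 0.06 m and height (world z) of peg_basket above 0.018 m and contact force between peg_basket and drying_rail above 1.5 N and angle between peg_basket's own z axis and vertical below 0.2 rad and linear speed of peg_basket below 0.05 m/s and distance between each of basket_peg_1, basket_peg_2, basket_peg_3, basket_peg_4, basket_peg_5 and peg_basket below 0.085 m); the robot touches nothing.
It fails at once if The rail takes more than 25 N from the basket (contact force between peg_basket and drying_rail above 25 N).
It fails at once if The basket is tipped by more than 35 degrees (angle between peg_basket's own z axis and vertical above 0.61 rad).
It fails at once if A bystander is shifted by more than 30 mm (distance of any of nail_brush, cream_pot, black_tape, soap, stray_peg_1, stray_peg_2 from where it was at the start of the episode above 0.03 m).
It also fails if it takes over 67 s, if anything falls off the work surface, if the arm or the gripper's body presses on something with over 40 N, if the wrist force passes 120 N, or if a joint passes its speed limit or range.

## Working session

There is one attempt and no reset: what is moved stays moved. The work goes in short steps, Python scripts to look and compute and a shell command to move; the robot and the scene stay as the last step left them, time stands still between calls to the robot, and variables do not carry over. Pictures are saved under pics/ and viewed, at most 10 in all, crops included, and the job is handed in when it is done.

```bash
mkdir -p pics; cat > h.py <<'E'
import numpy as np, cv2
from cell import env, imaging
def cal(n):
    c=imaging.get_calibration(n); return c
def rot(c):
    a=np.array(c["attitude"],float)
    if a.shape==(3,3): return a
    from scipy.spatial.transform import Rotation as R
    return R.from_euler('xyz',a,degrees=True).as_matrix()
def ray(n,u,v,c=None):
    c=c or cal(n);K=np.array(c["camera_matrix"])
    d=np.linalg.inv(K)@[u,v,1]; d=rot(c)@[d[0],-d[1],-d[2]]
    return np.array(c["position"]),d/np.linalg.norm(d)
def plane(n,u,v,z,c=None):
    p,d=ray(n,u,v,c); return p+d*(z-p[2])/d[2]
def proj(n,P,c=None):
    c=c or cal(n);q=rot(c).T@(np.array(P)-c["position"]);q=np.array(c["camera_matrix"])@[q[0],-q[1],-q[2]];return q[:2]/q[2]
def snap(n,f):
    im=imaging.read_camera(n); cv2.imwrite(f,im[:,:,::-1]); return im
E
python3 - <<'E'
from h import *
a=snap("top","pics/t0.png");b=snap("side","pics/s0.png")
for n in("top","side","wrist"): print(n,cal(n))
print(env.get_obs())
E
```

```text
top {'camera_matrix': array([[599.7281566 ,   0.        , 321.80281355],
       [  0.        , 599.7281566 , 240.04363191],
       [  0.        ,   0.        ,   1.        ]]), 'position': array([ 0.1022603 , -0.13130867,  1.49337108]), 'attitude': array([ 20.27088652,  -0.53572213, -66.26346569])}
side {'camera_matrix': array([[569.78429807,   0.        , 314.27121564],
       [  0.        , 569.78429807, 236.06641379],
       [  0.        ,   0.        ,   1.        ]]), 'position': array([-0.40447766, -0.9774828 ,  1.01881807]), 'attitude': array([ 58.11635268,  -1.19851253, -41.46714673])}
wrist {'camera_matrix': array([[361.80642411,   0.        , 323.82384789],
       [  0.        , 361.80642411, 231.36126711],
       [  0.        ,   0.        ,   1.        ]]), 'position': array([ 0.30886009, -0.57725356,  0.38445751]), 'attitude': array([-16.04794364,   0.17168035, -68.41667175])}
{'time_s': 0.1, 'qpos': array([69.21870091, 18.4343289 , -4.0160487 , 83.16990202,  1.29326163,
       78.54030893, -3.26039431]), 'joint_velocities': array([ 0.02965019, -0.05848004, -0.07741169, -0.18938925, -0.09303319,
       -0.06321079,  0.08134627]), 'effort': array([ 1.01475653e-04, -4.92572021e+01, -4.05946244e-01, -3.13399494e+01,
       -6.44566328e-02,  3.94958979e-02,  6.88272530e-05]), 'tool_pos': array([ 0.23893566, -0.60390962,  0.20305902]), 'tool_rot': array([-1.79900600e+02,  3.67808820e-03,  2.15906905e+01]), 'force': array([ 0.80345809, -0.21394947,  0.63823944]), 'wrist_torque': array([ 0.0160558 , -0.01118644, -0.03792838]), 'grasp_force': 0.0, 'grip_width': 0.08675569615057785}
```

View pics/t0.png

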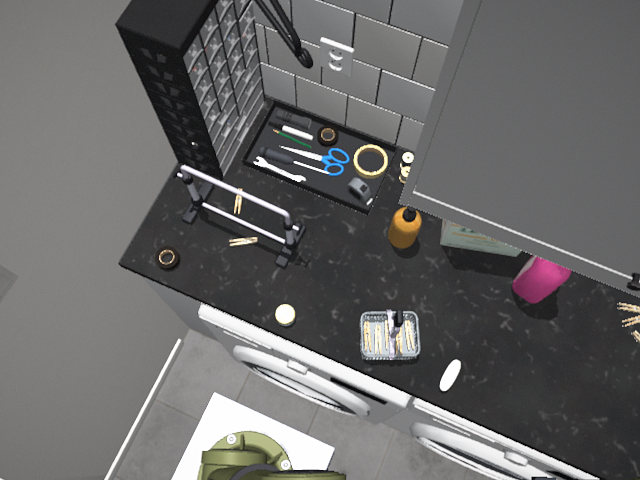

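View pics/s0.png

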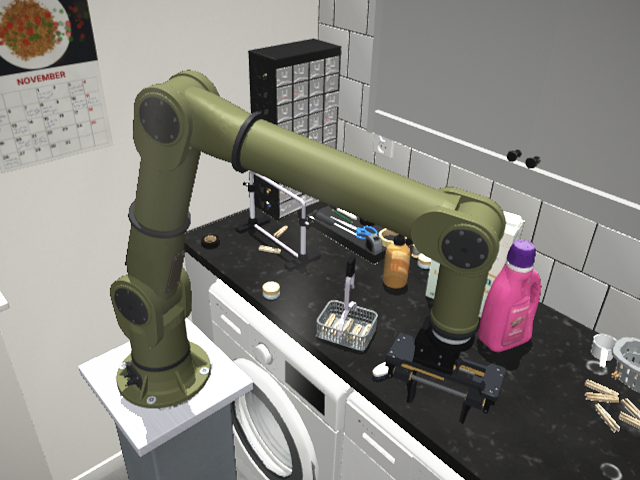

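The top view shows the basket near (390,335) with its tab near (397,320), and the rail from (180,170) to (290,215). In the side view the tab top is near (350,265). Next I'll zoom in on both.

```bash
python3 - <<'E'
from h import *
t=cv2.imread("pics/t0.png");s=cv2.imread("pics/s0.png")
A=cv2.resize(t[300:370,350:430],(400,350),interpolation=2)   #x5
B=cv2.resize(s[250:360,305:385],(320,440),interpolation=2)  #x4
C=cv2.resize(t[155:270,170:310],(420,345),interpolation=2)[:250]
o=np.zeros((600,800,3),np.uint8)
o[:350,:400]=A;o[:440,440:760]=B;o[350:600,:420]=C
cv2.imwrite("pics/c0.png",o)
print(proj("top",[0.24,-.6,.2]))
for u,v in((180,170),(290,215)): print(plane("top",u,v,.215))
for u,v in((360,350),(420,350),(416,312),(364,312)): print(plane("top",u,v,.05))
E
```

```text
[558.71504121 494.99928768]
[0.56493048 0.42607799 0.215     ]
[0.56590654 0.13965761 0.215     ]
[ 0.37496903 -0.12646794  0.05      ]
[ 0.43334749 -0.25864308  0.05      ]
[ 0.5169631  -0.21690034  0.05      ]
[ 0.46516144 -0.09980714  0.05      ]
```

View pics/c0.png

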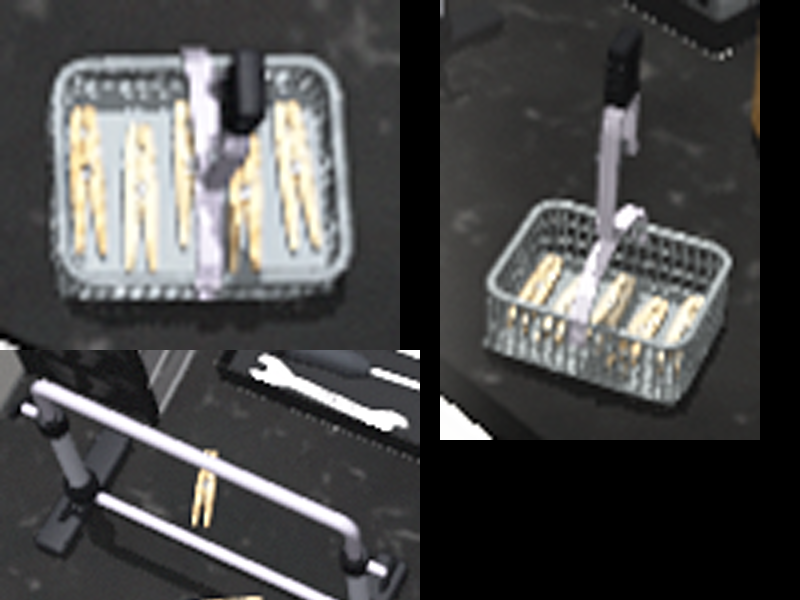

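The crop shows the bail running along the basket's x. The hook tip is on the side away from the robot, so the basket's +x points up in the top image. The tab centroid is about (399,318) in top and (350.7,267) in side. Next I'll triangulate the tab and the rail line.

```bash
python3 - <<'E'
from h import *
def tri(a,b):
    (p,d),(q,e)=a,b
    s=np.linalg.lstsq(np.c_[d,-e],q-p,rcond=None)[0]
    return (p+s[0]*d+q+s[1]*e)/2, np.linalg.norm(p+s[0]*d-q-s[1]*e)
print("tab",tri(ray("top",399.2,318),ray("side",350.7,267)))
for a,b in(((370,311),(412,311)),((372,357),(414,356)),((388,311),(391.6,357))):
    P,Q=plane("top",*a,.05),plane("top",*b,.05);d=Q-P;print("edge",P,Q,np.degrees(np.arctan2(d[1],d[0])),np.linalg.norm(d))
def bar(n,f,u0,v0,u1,v1,us,w=6):
    g=cv2.imread(f,0).astype(float);pts=[]
    for u in us:
        v=v0+(v1-v0)*(u-u0)/(u1-u0);r=np.arange(int(v)-w,int(v)+w+1)
        c=g[r,u]-90;c[c<0]=0
        if c.sum()>0: pts.append((u,(c*r).sum()/c.sum()))
    pts=np.array(pts,np.float32)
    vx,vy,x,y=cv2.fitLine(pts,cv2.DIST_HUBER,0,.01,.01).ravel()
    print(n,vy/vx,np.std(pts[:,1]-(y+(pts[:,0]-x)*vy/vx)))
    return lambda u:(u,y+(u-x)*vy/vx)
T=bar("top","pics/t0.png",183.3,168.3,285,212.3,range(190,281))
S=bar("side","pics/s0.png",255,178,302,202,range(262,300))
p1,a=ray("side",*S(260));_,b=ray("side",*S(300));n=np.cross(a,b)
for u in(184,235,284):
    p,d=ray("top",*T(u)); print("rail",p+d*(n@(p1-p))/(n@d))
t=cv2.imread("pics/s0.png");cv2.imwrite("pics/c1.png",cv2.resize(t[160:270,235:335],(600,660),interpolation=2)[:600])
E
```

```text
tab (array([ 0.44428408, -0.17880944,  0.20847328]), np.float64(0.0005651646958367931))
edge [ 0.47346138 -0.1123611   0.05      ] [ 0.5153288  -0.20699464  0.05      ] -66.13462136262228 0.1034813368704496
edge [ 0.37111592 -0.15917711  0.05      ] [ 0.41404433 -0.25049627  0.05      ] -64.82215645072704 0.10090608201635184
edge [ 0.49139769 -0.15290281  0.05      ] [ 0.39009987 -0.20217143  0.05      ] -154.06292345521675 0.11264388602896176
top 0.45380405 0.32835916
side 0.6317805 0.64679015
rail [0.57508421 0.42027588 0.2174004 ]
rail [0.57114671 0.28387042 0.2146919 ]
rail [0.56744963 0.15579166 0.21214869]
```

View pics/c1.png

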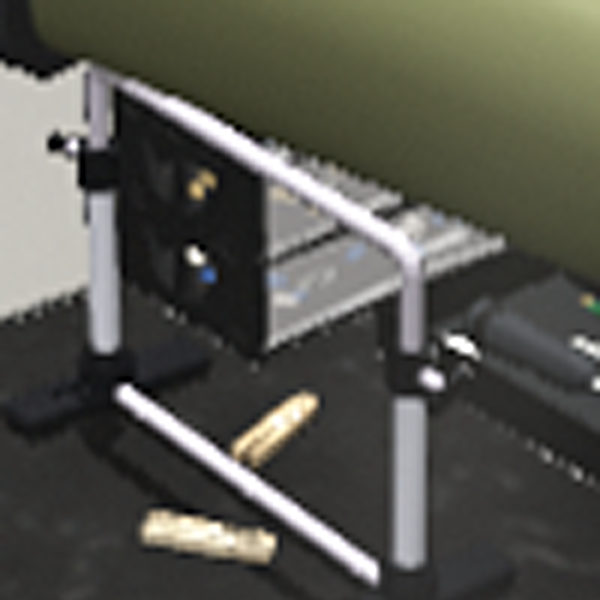

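```bash
python3 -m crank '[{"z":-0.04},{"z":-0.09},{"x":0.035,"y":-0.032,"z":-0.1},{"x":0.08,"y":-0.07,"z":-0.1,"turn":-0.02},{"x":0.12,"y":-0.11,"z":-0.1,"turn":-0.06},{"x":0.16,"y":-0.15,"z":-0.1,"turn":-0.06},{"x":0.2,"y":-0.19,"z":-0.1,"turn":-0.06},{"x":0.24,"y":-0.23,"z":-0.1,"turn":-0.06},{"x":0.28,"y":-0.265,"z":-0.1,"turn":-0.06},{"x":0.32,"y":-0.295,"z":-0.1,"turn":-0.06},{"x":0.347,"y":-0.32,"z":-0.1,"turn":-0.06},{"x":0.347,"y":-0.32,"z":-0.1,"turn":-0.06}]' 0.06
python3 - <<'E'
from h import *
c=cal("wrist");w=snap("wrist","pics/w1.png")
print(c,env.get_obs()["tool_pos"],env.get_obs()["tool_rot"],proj("wrist",[.444,-.179,.235],c),proj("wrist",[.444,-.179,.213],c))
E
```

```text
{'camera_matrix': array([[361.80642411,   0.        , 323.82384789],
       [  0.        , 361.80642411, 231.36126711],
       [  0.        ,   0.        ,   1.        ]]), 'position': array([ 0.30886009, -0.57725356,  0.38445751]), 'attitude': array([-16.04794364,   0.17168035, -68.41667175])} [ 0.23896245 -0.60400846  0.20323147] [-1.79918917e+02  5.11218490e-03  2.15910909e+01] [-1347.28733404 -1350.86634398] [ -956.45143294 -1005.39216711]invalid input
```

View pics/w1.png

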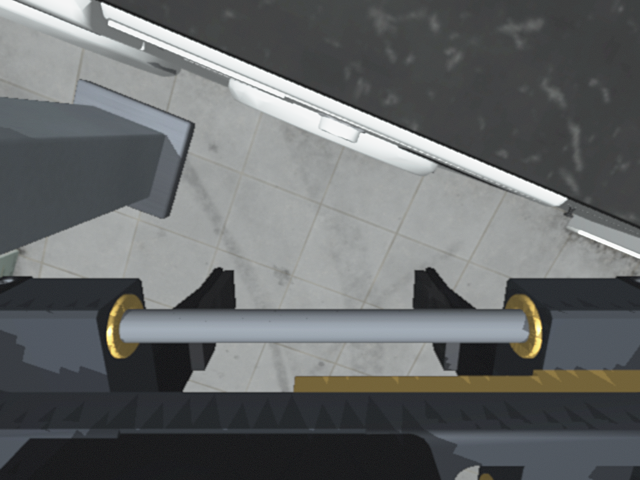

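The wrist picture is from the start pose, because the move was refused as "invalid input". I'll give all four keys in every row.

```bash
python3 -m crank '[{"x":0,"y":0,"z":-0.04,"turn":0},{"x":0,"y":0,"z":-0.09,"turn":0},{"x":0.035,"y":-0.032,"z":-0.1,"turn":0},{"x":0.08,"y":-0.07,"z":-0.1,"turn":-0.02},{"x":0.12,"y":-0.11,"z":-0.1,"turn":-0.06},{"x":0.16,"y":-0.15,"z":-0.1,"turn":-0.06},{"x":0.2,"y":-0.19,"z":-0.1,"turn":-0.06},{"x":0.24,"y":-0.23,"z":-0.1,"turn":-0.06},{"x":0.28,"y":-0.265,"z":-0.1,"turn":-0.06},{"x":0.32,"y":-0.295,"z":-0.1,"turn":-0.06},{"x":0.347,"y":-0.32,"z":-0.1,"turn":-0.06},{"x":0.347,"y":-0.32,"z":-0.1,"turn":-0.06}]' 0.06
```

```text
time_s: 1.65
tool_pos: [0.4453, -0.1756, 0.3041]
tool_rot: [-180.0, -0.0, 25.4]
force: [-0.7, -0.7, -0.4]
grip_width: 0.0599
grasp_force: 0.0
```

```bash
python3 - <<'E'
from h import *
c=cal("wrist");w=snap("wrist","pics/w2.png");s=snap("side","pics/s2.png")
o=env.get_obs()
print(c["position"],c["attitude"],o["tool_pos"],o["tool_rot"],[proj("wrist",[.444,-.179,z],c) for z in(.235,.213,.05)],proj("wrist",o["tool_pos"],c))
B=np.zeros((480,800,3),np.uint8);B[:,:450]=w[:,100:550,::-1];B[:420,450:800]=cv2.resize(s[155:225,240:310,::-1],(350,350),interpolation=2)[:420] if 0 else 0
B[:350,450:]=cv2.resize(s[160:230,240:310,::-1],(350,350),interpolation=2)
cv2.imwrite("pics/w2c.png",B)
E
```

```text
[ 0.51304571 -0.14413417  0.48550917] [-16.01189858   0.0960516  -64.59543783] [ 0.44376947 -0.17949565  0.30386566] [1.79982152e+02 4.73592710e-02 2.50465336e+01] [array([326.98920699, 238.57774106]), array([326.80001077, 230.2879572 ]), array([325.96483218, 193.69393703])] [328.48686359 276.81531606]
```

View pics/w2c.png

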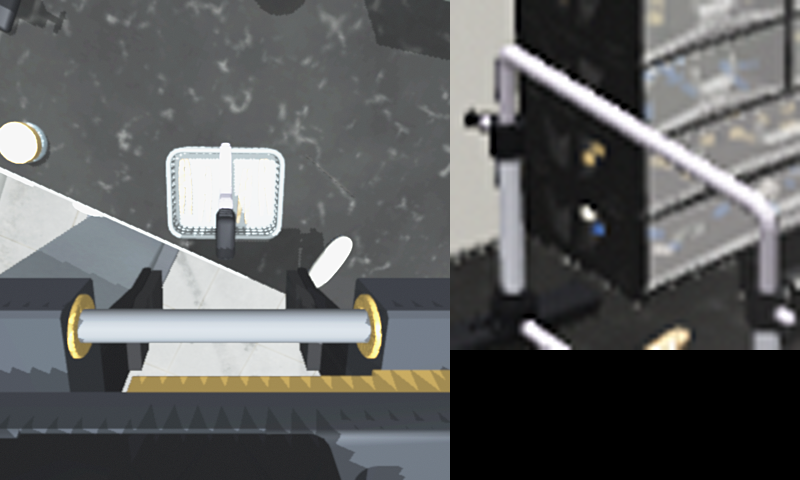

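The wrist view shows the tab at (326,232), within 2 px of the prediction, and the basket square to the image. I'll refit the rail from the unobstructed side view and descend.

```bash
python3 - <<'E'
from h import *
def bar(f,u0,v0,u1,v1,w=5,thr=110):
    g=cv2.imread(f,0).astype(float);pts=[]
    for u in range(int(u0)+6,int(u1)-8):
        v=v0+(v1-v0)*(u-u0)/(u1-u0);r=np.arange(int(v)-w,int(v)+w+1)
        c=g[r,u]-thr;c[c<0]=0
        if c.sum()>0: pts.append((u,(c*r).sum()/c.sum()))
    pts=np.array(pts,np.float32);vx,vy,x,y=cv2.fitLine(pts,cv2.DIST_HUBER,0,.01,.01).ravel()
    print(vy/vx,np.std(pts[:,1]-(y+(pts[:,0]-x)*vy/vx)));return lambda u:(u,y+(u-x)*vy/vx)
T=bar("pics/t0.png",183.3,168.3,285,212.3)
S=bar("pics/s2.png",251.6,170.4,303.6,202,4,150)
p1,a=ray("side",*S(255));_,b=ray("side",*S(300));n=np.cross(a,b)
for u in(184,235,284):
    p,d=ray("top",*T(u)); print("rail",p+d*(n@(p1-p))/(n@d),plane("top",*T(u),.215))
for u in(252,303): print("side@.215",plane("side",*S(u),.215))
E
python3 -m crank '[{"x":0,"y":0,"z":0.03,"turn":0},{"x":0,"y":0,"z":0.06,"turn":0},{"x":0,"y":0,"z":0.08,"turn":0},{"x":0,"y":0,"z":0.087,"turn":0},{"x":0,"y":0,"z":0.087,"turn":0}]'
python3 -m crank '[{"x":0,"y":0,"z":0,"turn":0},{"x":0,"y":0,"z":0,"turn":0},{"x":0,"y":0,"z":0,"turn":0},{"x":0,"y":0,"z":0,"turn":0},{"x":0,"y":0,"z":0,"turn":0},{"x":0,"y":0,"z":0,"turn":0}]' 0 40
```

```text
0.45399627 0.2154739
0.6066375 0.106967576
rail [0.57519475 0.42033802 0.2173889 ] [0.57608018 0.42137082 0.215     ]
rail [0.57006371 0.28287988 0.21786923] [0.57111602 0.28381159 0.215     ]
rail [0.56526917 0.15443695 0.21831806] [0.56647405 0.15518055 0.215     ]
side@.215 [0.57783132 0.41597612 0.215     ]
side@.215 [0.56895553 0.14911017 0.215     ]
time_s: 2.38
tool_pos: [0.4437, -0.18, 0.217]
tool_rot: [-180.0, 0.0, 24.9]
force: [-0.6, -0.6, 0.1]
grip_width: 0.0603
grasp_force: 0.0
time_s: 3.12
tool_pos: [0.4441, -0.1792, 0.217]
tool_rot: [180.0, 0.0, 25.0]
force: [0.4, -0.5, -0.2]
grip_width: 0.0079
grasp_force: 0.0
```

```bash
python3 -m crank '[{"x":0,"y":0,"z":0,"turn":0},{"x":0,"y":0,"z":0,"turn":0}]'
python3 - <<'E'
from h import *
w=snap("wrist","pics/w3.png");s=snap("side","pics/s3.png")
B=np.zeros((400,800,3),np.uint8);B[:400,:400]=w[80:480,120:520,::-1]
B[:400,400:]=cv2.resize(s[230:330,300:400,::-1],(400,400),interpolation=2)
cv2.imwrite("pics/w3c.png",B);o=env.get_obs();print(o["grip_width"],o["grasp_force"],proj("side",o["tool_pos"]))
E
```

```text
time_s: 3.38
tool_pos: [0.4441, -0.1792, 0.217]
tool_rot: [180.0, 0.0, 25.0]
force: [0.2, 0.3, -0.0]
grip_width: 0.0008
grasp_force: 0.0
0.0005967278765377029 0.0 [350.82693462 264.29439553]
```

View pics/w3c.png

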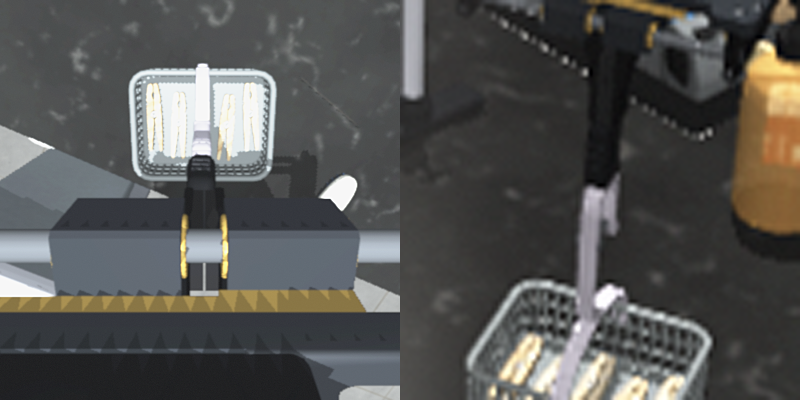

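The wrist crop shows the tab's far end at about (203,157), where it should be. The side view shows the hook unmoved. But the gripper reports 0.6 mm opening and no grip force. A small test lift will show whether it holds.

```bash
python3 -m crank '[{"x":0,"y":0,"z":-0.005,"turn":0},{"x":0,"y":0,"z":-0.01,"turn":0},{"x":0,"y":0,"z":-0.01,"turn":0}]'
python3 - <<'E'
from h import *
s=snap("side","pics/s4.png");w=snap("wrist","pics/w4.png");t=snap("top","pics/t4.png")
a=cv2.imread("pics/s3.png");
print(cv2.absdiff(a,s[:,:,::-1])[300:350,310:385].mean())
o=env.get_obs();print(o["grip_width"],o["grasp_force"],o["force"],proj("top",o["tool_pos"]))
B=np.zeros((600,800,3),np.uint8)
B[:,:400]=cv2.resize(t[270:390,360:440,::-1],(400,600),interpolation=2)
B[:,400:]=cv2.resize(s[245:320,325:375,::-1],(400,600),interpolation=2)
cv2.imwrite("pics/c4.png",B)
E
```

```text
time_s: 3.85
tool_pos: [0.4444, -0.1793, 0.2277]
tool_rot: [179.9, -0.0, 25.0]
force: [0.3, 0.2, -0.4]
grip_width: 0.0002
grasp_force: 0.0
1.4747555555555556
0.0004501556115154337 0.0 [-0.51163991  0.08561635  0.7974361 ] [400.55619389 316.17869154]
```

View pics/c4.png

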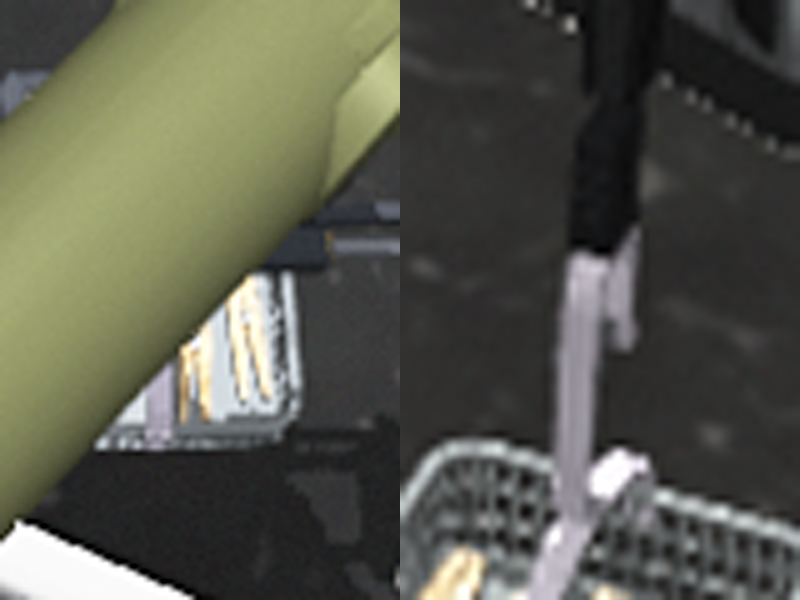

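The crop shows the tab still standing on the basket at rows 105–250, with the fingertips ending above it at about row 100. So the fingers seem shorter than I assumed. I'll check this numerically with the side and wrist cameras.

```bash
python3 - <<'E'
from h import *
for z in(.191,.213,.235,.245,.255): print(z,(proj("side",[.444,-.179,z])-[325,245])*8+[400,0])
g3=cv2.imread("pics/w3.png");g4=cv2.imread("pics/w4.png");d=cv2.absdiff(g3,g4).max(2)
for v in range(226,300,4): print(v,[int(d[v:v+4,u:u+4].mean()) for u in range(296,352,4)],[int(g4[v:v+4,u:u+4].mean()) for u in range(296,352,4)])
print(cal("wrist")["position"],env.get_obs()["tool_pos"])
E
```

```text
0.191 [601.43473897 222.68997706]
0.213 [605.2842203 164.8119314]
0.235 [609.19757975 105.97345999]
0.245 [610.99792792  78.90471376]
0.255 [612.81195878  51.63024419]
226 [10, 1, 7, 4, 6, 8, 3, 3, 8, 4, 21, 19, 36, 8] [232, 245, 233, 237, 240, 242, 249, 248, 213, 168, 177, 172, 211, 243]
230 [9, 3, 11, 13, 120, 175, 171, 169, 91, 5, 35, 18, 26, 10] [236, 243, 236, 228, 121, 68, 79, 79, 131, 168, 198, 173, 190, 237]
234 [9, 18, 11, 87, 80, 36, 49, 51, 91, 39, 25, 14, 19, 23] [211, 219, 210, 121, 71, 75, 75, 72, 54, 130, 198, 169, 178, 201]
238 [6, 11, 16, 36, 16, 16, 16, 12, 12, 35, 26, 5, 12, 26] [164, 163, 153, 51, 70, 77, 71, 70, 48, 83, 163, 166, 165, 164]
242 [46, 46, 50, 9, 19, 26, 17, 18, 8, 9, 28, 37, 34, 40] [131, 157, 137, 47, 79, 73, 73, 74, 56, 61, 111, 125, 112, 119]
246 [36, 61, 31, 7, 19, 26, 19, 17, 15, 12, 16, 43, 17, 43] [115, 134, 108, 40, 39, 41, 39, 41, 38, 57, 99, 106, 98, 105]
250 [23, 40, 26, 7, 11, 13, 12, 11, 10, 19, 24, 49, 26, 46] [115, 128, 106, 43, 48, 49, 49, 48, 44, 63, 116, 141, 117, 136]
254 [50, 46, 52, 14, 15, 17, 18, 18, 14, 35, 51, 45, 49, 46] [1
[... 603 characters left out ...]
 4, 1, 2, 2, 2, 2, 2, 2, 2, 4, 3, 2] [59, 58, 42, 34, 41, 44, 46, 47, 44, 43, 35, 39, 58, 58]
282 [2, 3, 4, 2, 2, 2, 2, 2, 2, 2, 2, 3, 3, 2] [58, 58, 40, 34, 42, 44, 46, 47, 44, 43, 34, 38, 58, 58]
286 [2, 3, 4, 2, 2, 2, 2, 2, 2, 2, 2, 3, 4, 2] [58, 57, 39, 34, 43, 44, 45, 46, 44, 44, 35, 38, 56, 58]
290 [1, 4, 3, 2, 1, 2, 2, 2, 3, 2, 2, 2, 4, 2] [58, 57, 40, 35, 44, 44, 45, 46, 46, 50, 40, 40, 56, 58]
294 [2, 10, 11, 4, 2, 2, 2, 3, 2, 2, 3, 10, 9, 2] [58, 68, 96, 42, 44, 44, 45, 46, 49, 51, 46, 93, 78, 58]
298 [3, 24, 21, 10, 2, 2, 2, 2, 2, 2, 4, 21, 23, 3] [58, 87, 136, 49, 44, 44, 45, 47, 50, 50, 48, 130, 106, 58]
[ 0.51205166 -0.14807909  0.40840312] [ 0.44402052 -0.17918815  0.22702094]
```

The two cameras agree. The tab is entirely below the fingers, and the fingertips sit about 20 mm above the reported TCP, not 19 mm below it. I'll open the gripper and go 45 mm lower, which puts the tips at about 0.20 m.

```bash
python3 -m crank '[{"x":0,"y":0,"z":0,"turn":0},{"x":0,"y":0,"z":0,"turn":0},{"x":0,"y":0,"z":0,"turn":0},{"x":0,"y":0,"z":0,"turn":0},{"x":0,"y":0,"z":0,"turn":0},{"x":0.002,"y":0,"z":0.01,"turn":0},{"x":0.002,"y":0,"z":0.02,"turn":0},{"x":0.002,"y":0,"z":0.03,"turn":0},{"x":0.002,"y":0,"z":0.04,"turn":0},{"x":0.002,"y":0,"z":0.045,"turn":0},{"x":0.002,"y":0,"z":0.045,"turn":0}]' 0.06
python3 -m crank '[{"x":0,"y":0,"z":0,"turn":0},{"x":0,"y":0,"z":0,"turn":0},{"x":0,"y":0,"z":0,"turn":0},{"x":0,"y":0,"z":0,"turn":0},{"x":0,"y":0,"z":0,"turn":0},{"x":0,"y":0,"z":0,"turn":0},{"x":0,"y":0,"z":0,"turn":0},{"x":0,"y":0,"z":0,"turn":0}]' 0 40
python3 - <<'E'
from h import *
s=snap("side","pics/s5.png");w=snap("wrist","pics/w5.png")
B=np.zeros((600,800,3),np.uint8)
B[:,:400]=cv2.resize(w[200:320,280:360,::-1],(400,600),interpolation=2)
B[:,400:]=cv2.resize(s[245:320,325:375,::-1],(400,600),interpolation=2)
cv2.imwrite("pics/c5.png",B)
E
```

```text
time_s: 5.38
tool_pos: [0.4456, -0.1783, 0.1816]
tool_rot: [-180.0, 0.0, 25.0]
force: [-0.3, -0.4, -0.1]
grip_width: 0.0602
grasp_force: 0.0
time_s: 6.38
tool_pos: [0.4457, -0.1782, 0.1818]
tool_rot: [-180.0, 0.0, 25.0]
force: [-0.5, 0.8, -1.3]
grip_width: 0.0136
grasp_force: 40.0
```

The tab is gripped now (13.6 mm, 40 N). Lifting.

```bash
python3 -m crank '[{"x":0,"y":0,"z":-0.008,"turn":0},{"x":0,"y":0,"z":-0.02,"turn":0},{"x":0,"y":0,"z":-0.035,"turn":0},{"x":0,"y":0,"z":-0.05,"turn":0},{"x":0,"y":0,"z":-0.065,"turn":0},{"x":0,"y":0,"z":-0.08,"turn":0},{"x":0,"y":0,"z":-0.095,"turn":0},{"x":0,"y":0,"z":-0.107,"turn":0},{"x":0,"y":0,"z":-0.112,"turn":0},{"x":0,"y":0,"z":-0.112,"turn":0},{"x":0,"y":0,"z":-0.112,"turn":0}]'
python3 - <<'E'
from h import *
s=snap("side","pics/s6.png");w=snap("wrist","pics/w6.png")
print(env.get_obs()["force"],proj("side",[.4457,-.178,.112+.132]))
B=np.zeros((480,800,3),np.uint8)
B[:,:400]=w[:,120:520,::-1]
B[:,400:]=cv2.resize(s[200:320,300:400,::-1],(400,480),interpolation=2)
cv2.imwrite("pics/c6.png",B)
E
```

```text
time_s: 7.85
tool_pos: [0.4455, -0.1782, 0.2934]
tool_rot: [-180.0, 0.0, 25.0]
force: [-0.0, 0.5, -3.7]
grip_width: 0.0137
grasp_force: 40.0
[ 0.06525474 -0.22500014 -3.68508945] [351.55913358 254.78120938]
```

View pics/c6.png

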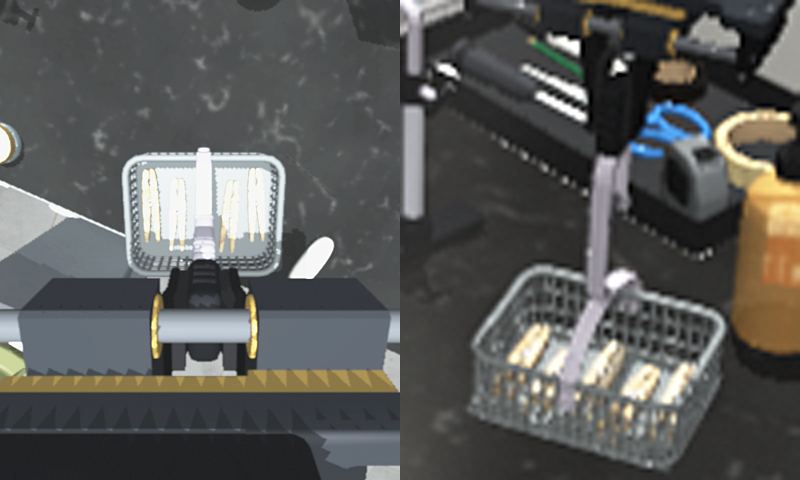

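The basket hangs level in the grip at (205,215) in the wrist half, with all five pegs inside and a weight of about 3.7 N. I'll carry it to a point 100 mm short of the rail and turn it square to the rail.

```bash
python3 -m crank '[{"x":0.006,"y":-0.011,"z":0,"turn":0.01},{"x":0.02,"y":-0.037,"z":0,"turn":0.04},{"x":0.039,"y":-0.073,"z":0,"turn":0.08},{"x":0.06,"y":-0.112,"z":0,"turn":0.13},{"x":0.081,"y":-0.152,"z":0,"turn":0.18},{"x":0.102,"y":-0.192,"z":0,"turn":0.23},{"x":0.123,"y":-0.231,"z":0,"turn":0.28},{"x":0.144,"y":-0.271,"z":0,"turn":0.33},{"x":0.165,"y":-0.31,"z":0,"turn":0.38},{"x":0.186,"y":-0.349,"z":0,"turn":0.43},{"x":0.203,"y":-0.381,"z":0,"turn":0.46},{"x":0.214,"y":-0.401,"z":0,"turn":0.471}]'
python3 -m crank '[{"x":0,"y":0,"z":0,"turn":0},{"x":0,"y":0,"z":0,"turn":0},{"x":0,"y":0,"z":0,"turn":0}]'
python3 - <<'E'
from h import *
c=cal("wrist");w=snap("wrist","pics/w7.png");t=snap("top","pics/t7.png");s=snap("side","pics/s7.png")
print([proj("wrist",[x,y,.218],c) for x,y in((.575,.42),(.5705,.283),(.5655,.154))])
B=np.zeros((480,800,3),np.uint8)
B[:,:500]=w[:,70:570,::-1]
B[:400,500:]=cv2.resize(s[155:255,225:300,::-1],(300,400),interpolation=2)
cv2.imwrite("pics/c7.png",B)
E
```

```text
time_s: 9.45
tool_pos: [0.4687, 0.2786, 0.2941]
tool_rot: [-179.9, 0.0, -1.8]
force: [1.4, 0.6, -3.8]
grip_width: 0.0139
grasp_force: 40.0
time_s: 9.82
tool_pos: [0.4704, 0.2742, 0.294]
tool_rot: [179.9, -0.0, -2.1]
force: [-0.1, 0.0, -4.4]
grip_width: 0.014
grasp_force: 40.0
[array([97.85061157, 89.59613716]), array([303.98630941,  88.8137317 ]), array([497.98735342,  89.30311684])]
```

View pics/c7.png

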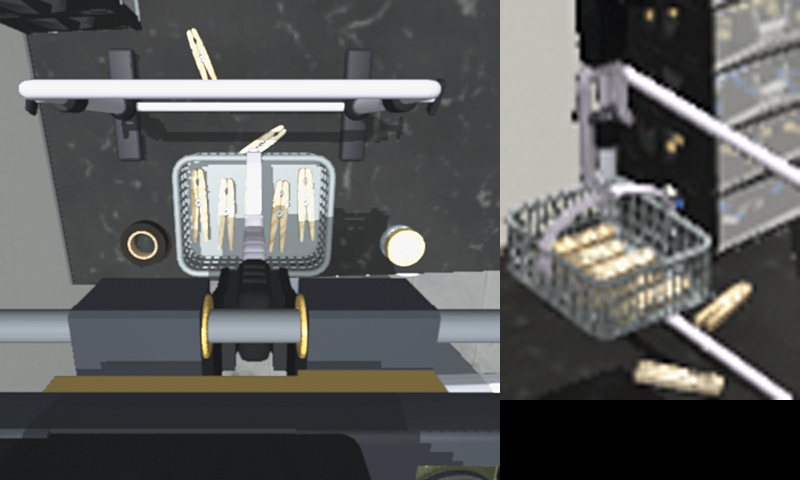

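The last picture shows the rail level at row 90, against a predicted 89, with its ends at full-frame u≈90 and 510. The basket is square to it, and the pegs and bystanders are in place. Now I'll move the window over the bar.

```bash
python3 -m crank '[{"x":0.006,"y":-0.002,"z":0,"turn":0},{"x":0.018,"y":-0.005,"z":0,"turn":0},{"x":0.033,"y":-0.008,"z":0,"turn":0},{"x":0.05,"y":-0.01,"z":0,"turn":0},{"x":0.065,"y":-0.01,"z":0,"turn":0},{"x":0.078,"y":-0.01,"z":0,"turn":0},{"x":0.088,"y":-0.01,"z":0,"turn":0},{"x":0.095,"y":-0.01,"z":0,"turn":0},{"x":0.0995,"y":-0.01,"z":0,"turn":0},{"x":0.0995,"y":-0.01,"z":0,"turn":0},{"x":0.0995,"y":-0.01,"z":0,"turn":0},{"x":0.0995,"y":-0.01,"z":0,"turn":0}]'
python3 - <<'E'
from h import *
print(env.get_obs()["force"],env.get_obs()["tool_pos"])
E
```

```text
time_s: 11.48
tool_pos: [0.5696, 0.2822, 0.2942]
tool_rot: [180.0, -0.0, -1.9]
force: [0.1, -0.1, -3.8]
grip_width: 0.0135
grasp_force: 40.0
[ 0.05070387 -0.10811089 -3.78946941] [0.5696223  0.28223554 0.29420942]
```

```bash
python3 -m crank '[{"x":0,"y":0,"z":0.006,"turn":0},{"x":0,"y":0,"z":0.012,"turn":0},{"x":0,"y":0,"z":0.018,"turn":0},{"x":0,"y":0,"z":0.024,"turn":0},{"x":0,"y":0,"z":0.028,"turn":0},{"x":0,"y":0,"z":0.03,"turn":0},{"x":0,"y":0,"z":0.03,"turn":0}]'
python3 -m crank '[{"x":0,"y":0,"z":0.004,"turn":0},{"x":0,"y":0,"z":0.008,"turn":0},{"x":0,"y":0,"z":0.01,"turn":0},{"x":0,"y":0,"z":0.01,"turn":0}]'
```

```text
time_s: 12.35
tool_pos: [0.5699, 0.2821, 0.264]
tool_rot: [180.0, 0.0, -2.0]
force: [0.5, -0.7, -4.0]
grip_width: 0.0135
grasp_force: 40.0
time_s: 12.85
tool_pos: [0.5699, 0.2823, 0.2546]
tool_rot: [-180.0, -0.0, -2.0]
force: [-1.1, -1.0, 1.7]
grip_width: 0.0139
grasp_force: 40.0
```

The latch has taken up about 5.5 N, as expected. I'll keep pressing.

```bash
python3 -m crank '[{"x":0,"y":0,"z":0.004,"turn":0},{"x":0,"y":0,"z":0.008,"turn":0},{"x":0,"y":0,"z":0.012,"turn":0},{"x":0,"y":0,"z":0.012,"turn":0}]'
python3 -m crank '[{"x":0,"y":0,"z":0.004,"turn":0},{"x":0,"y":0,"z":0.008,"turn":0},{"x":0,"y":0,"z":0.01,"turn":0},{"x":0,"y":0,"z":0.01,"turn":0}]'
```

```text
time_s: 13.35
tool_pos: [0.5691, 0.2825, 0.2415]
tool_rot: [-180.0, 0.1, -1.9]
force: [-1.9, 0.3, 1.9]
grip_width: 0.0138
grasp_force: 40.0
time_s: 13.85
tool_pos: [0.5687, 0.282, 0.2307]
tool_rot: [179.9, 0.2, -1.9]
force: [-3.5, 1.1, -3.2]
grip_width: 0.0139
grasp_force: 40.0
```

```bash
python3 -m crank '[{"x":0,"y":0,"z":0.002,"turn":0},{"x":0,"y":0,"z":0.004,"turn":0},{"x":0,"y":0,"z":0.004,"turn":0}]'
python3 -m crank '[{"x":0,"y":0,"z":0.001,"turn":0},{"x":0,"y":0,"z":0.002,"turn":0},{"x":0,"y":0,"z":0.002,"turn":0}]'
```

```text
time_s: 14.22
tool_pos: [0.5691, 0.2821, 0.2273]
tool_rot: [180.0, 0.1, -1.9]
force: [-5.2, 0.4, -3.0]
grip_width: 0.0138
grasp_force: 40.0
time_s: 14.6
tool_pos: [0.5694, 0.2821, 0.2256]
tool_rot: [180.0, 0.1, -1.9]
force: [-4.9, 0.3, -3.8]
grip_width: 0.0135
grasp_force: 40.0
```

```bash
python3 -m crank '[{"x":-0.002,"y":0,"z":0,"turn":0},{"x":-0.002,"y":0,"z":0.001,"turn":0},{"x":-0.002,"y":0,"z":0.001,"turn":0}]'
python3 -m crank '[{"x":0,"y":0,"z":0.001,"turn":0},{"x":0,"y":0,"z":0.001,"turn":0}]'
```

```text
time_s: 14.98
tool_pos: [0.5686, 0.282, 0.2252]
tool_rot: [-180.0, -0.1, -2.0]
force: [-2.8, -0.1, -3.1]
grip_width: 0.0137
grasp_force: 40.0
time_s: 15.22
tool_pos: [0.569, 0.2817, 0.2241]
tool_rot: [180.0, -0.1, -2.0]
force: [0.1, -0.3, -3.1]
grip_width: 0.0138
grasp_force: 40.0
```

The side force has vanished, so the latch has probably flipped. I'll feel for the crown in 1 mm steps.

```bash
python3 -m crank '[{"x":0,"y":0,"z":0.001,"turn":0},{"x":0,"y":0,"z":0.001,"turn":0}]'
python3 -m crank '[{"x":0,"y":0,"z":0.001,"turn":0},{"x":0,"y":0,"z":0.001,"turn":0}]'
```

```text
time_s: 15.48
tool_pos: [0.5687, 0.2819, 0.2231]
tool_rot: [-180.0, -0.1, -2.0]
force: [1.4, -0.5, -3.3]
grip_width: 0.0137
grasp_force: 40.0
time_s: 15.72
tool_pos: [0.5688, 0.2821, 0.2224]
tool_rot: [-180.0, -0.1, -2.0]
force: [2.8, -0.4, -2.0]
grip_width: 0.014
grasp_force: 40.0
```

```bash
python3 -m crank '[{"x":0.001,"y":0,"z":0.0005,"turn":0},{"x":0.001,"y":0,"z":0.001,"turn":0}]'
python3 -m crank '[{"x":0.0,"y":0,"z":0.001,"turn":0},{"x":0.0,"y":0,"z":0.001,"turn":0}]'
```

```text
time_s: 15.98
tool_pos: [0.5693, 0.2823, 0.2214]
tool_rot: [-180.0, -0.0, -2.0]
force: [3.1, -0.7, -0.2]
grip_width: 0.0134
grasp_force: 40.0
time_s: 16.23
tool_pos: [0.5696, 0.2823, 0.2208]
tool_rot: [-180.0, -0.1, -2.0]
force: [3.0, -0.4, 2.3]
grip_width: 0.0138
grasp_force: 40.0
```

```bash
python3 -m crank '[{"x":0.001,"y":0,"z":0.0005,"turn":0},{"x":0.001,"y":0,"z":0.001,"turn":0},{"x":0.001,"y":0,"z":0.001,"turn":0}]'
python3 -m crank '[{"x":0.0,"y":0,"z":-0.004,"turn":0},{"x":0.0,"y":0,"z":-0.008,"turn":0},{"x":0,"y":0,"z":-0.012,"turn":0},{"x":0,"y":0,"z":-0.015,"turn":0},{"x":0,"y":0,"z":-0.016,"turn":0},{"x":0,"y":0,"z":-0.016,"turn":0}]'
```

```text
time_s: 16.6
tool_pos: [0.5703, 0.2824, 0.2201]
tool_rot: [-180.0, -0.1, -2.0]
force: [2.3, -0.8, 4.6]
grip_width: 0.0137
grasp_force: 40.0
time_s: 17.35
tool_pos: [0.5698, 0.2822, 0.235]
tool_rot: [180.0, 0.0, -2.0]
force: [0.7, 0.4, -3.4]
grip_width: 0.0134
grasp_force: 40.0
```

The crown took about 8 N. Now I'll tug up against the latch.

```bash
python3 -m crank '[{"x":0.0,"y":0,"z":-0.003,"turn":0},{"x":0.0,"y":0,"z":-0.006,"turn":0},{"x":0.0,"y":0,"z":-0.006,"turn":0}]'
python3 -m crank '[{"x":0.0,"y":0,"z":-0.002,"turn":0},{"x":0.0,"y":0,"z":-0.002,"turn":0},{"x":0.0,"y":0,"z":-0.002,"turn":0}]'
```

```text
time_s: 17.73
tool_pos: [0.5698, 0.282, 0.2405]
tool_rot: [180.0, 0.0, -2.0]
force: [0.5, 0.3, -6.8]
grip_width: 0.0137
grasp_force: 40.0
time_s: 18.1
tool_pos: [0.5696, 0.2818, 0.241]
tool_rot: [180.0, 0.1, -2.0]
force: [4.0, 2.8, -22.0]
grip_width: 0.0138
grasp_force: 40.0
```

The latch holds about 18 N. I'll lower the basket back until the crown rests on the rail.

```bash
python3 -m crank '[{"x":0.0,"y":0,"z":0.004,"turn":0},{"x":0.0,"y":0,"z":0.008,"turn":0},{"x":0.0,"y":0,"z":0.012,"turn":0},{"x":0.0,"y":0,"z":0.016,"turn":0},{"x":0.0,"y":0,"z":0.019,"turn":0},{"x":0.0,"y":0,"z":0.021,"turn":0},{"x":0.0,"y":0,"z":0.022,"turn":0},{"x":0.0,"y":0,"z":0.022,"turn":0}]'
```

```text
time_s: 19.1
tool_pos: [0.5699, 0.2821, 0.221]
tool_rot: [180.0, 0.0, -2.0]
force: [0.3, -0.7, -3.4]
grip_width: 0.0137
grasp_force: 40.0
```

```bash
python3 -m crank '[{"x":0.0,"y":0,"z":0.001,"turn":0},{"x":0.0,"y":0,"z":0.001,"turn":0}]'
python3 -m crank '[{"x":0.0,"y":0,"z":0.001,"turn":0},{"x":0.0,"y":0,"z":0.001,"turn":0}]'
```

```text
time_s: 19.35
tool_pos: [0.5703, 0.2823, 0.2204]
tool_rot: [-180.0, -0.1, -2.0]
force: [0.6, 0.3, -2.6]
grip_width: 0.0137
grasp_force: 40.0
time_s: 19.6
tool_pos: [0.5706, 0.2823, 0.2199]
tool_rot: [-180.0, -0.1, -2.0]
force: [2.1, -1.1, 1.5]
grip_width: 0.0134
grasp_force: 40.0
```

Seated with about 5 N. Now I'll release it and withdraw upward.

```bash
python3 -m crank '[{"x":0,"y":0,"z":0,"turn":0},{"x":0,"y":0,"z":0,"turn":0},{"x":0,"y":0,"z":0,"turn":0},{"x":0,"y":0,"z":0,"turn":0},{"x":0,"y":0,"z":0,"turn":0},{"x":0,"y":0,"z":0,"turn":0}]' 0.06
python3 -m crank '[{"x":0,"y":0,"z":-0.01,"turn":0},{"x":0,"y":0,"z":-0.03,"turn":0},{"x":0,"y":0,"z":-0.05,"turn":0},{"x":0,"y":0,"z":-0.07,"turn":0},{"x":0,"y":0,"z":-0.09,"turn":0},{"x":0,"y":0,"z":-0.12,"turn":0},{"x":0,"y":0,"z":-0.12,"turn":0},{"x":0,"y":0,"z":-0.12,"turn":0},{"x":0,"y":0,"z":-0.12,"turn":0},{"x":0,"y":0,"z":-0.12,"turn":0},{"x":0,"y":0,"z":-0.12,"turn":0},{"x":0,"y":0,"z":-0.12,"turn":0}]'
python3 -m crank '[{"x":0,"y":0,"z":0,"turn":0},{"x":0,"y":0,"z":0,"turn":0},{"x":0,"y":0,"z":0,"turn":0},{"x":0,"y":0,"z":0,"turn":0},{"x":0,"y":0,"z":0,"turn":0},{"x":0,"y":0,"z":0,"turn":0},{"x":0,"y":0,"z":0,"turn":0},{"x":0,"y":0,"z":0,"turn":0},{"x":0,"y":0,"z":0,"turn":0},{"x":0,"y":0,"z":0,"turn":0},{"x":0,"y":0,"z":0,"turn":0},{"x":0,"y":0,"z":0,"turn":0}]'
python3 - <<'E'
from h import *
s=snap("side","pics/s9.png");c=cal("wrist");w=snap("wrist","pics/w9.png")
# basket stillness and rim / peg check by masks, wrist view
hsv=cv2.cvtColor(w,cv2.COLOR_RGB2HSV)
for z,x in((.09,.57),(.235,.57)): print("expect basket/tab",proj("wrist",[x,.282,z],c))
w2=imaging.read_camera("wrist");print("motion",cv2.absdiff(w,w2).mean(),cv2.absdiff(w,w2)[60:300,200:450].max())
m=((w.min(2)>150)).astype(np.uint8);n,l,st,ce=cv2.connectedComponentsWithStats(m)
print([ (st[i].tolist(),ce[i].round().tolist()) for i in range(1,n) if st[i][4]>150])
m=cv2.inRange(hsv,(8,50,110),(30,255,255));n,l,st,ce=cv2.connectedComponentsWithStats(m)
print("pegs",[ (st[i].tolist()) for i in range(1,n) if st[i][4]>40])
E
```

```text
time_s: 20.35
tool_pos: [0.5699, 0.2821, 0.219]
tool_rot: [180.0, 0.0, -2.0]
force: [-0.4, -0.9, 0.2]
grip_width: 0.0586
grasp_force: 0.0
time_s: 21.85
tool_pos: [0.5699, 0.2821, 0.3388]
tool_rot: [180.0, 0.0, -2.0]
force: [-0.4, -0.3, 0.4]
grip_width: 0.0601
grasp_force: 0.0
time_s: 23.35
tool_pos: [0.5699, 0.2822, 0.339]
tool_rot: [180.0, 0.0, -2.0]
force: [-0.4, 0.6, -0.1]
grip_width: 0.0604
grasp_force: 0.0
expect basket/tab [323.44974763 192.2177523 ]
expect basket/tab [323.24175682 222.92877003]
motion 0.7321245659722222 12
[([18, 0, 29, 80, 391], [30.0, 40.0]), ([79, 0, 33, 93, 938], [93.0, 45.0]), ([99, 0, 16, 82, 212], [106.0, 35.0]), ([110, 1, 48, 100, 1362], [136.0, 47.0]), ([153, 0, 35, 106, 966], [171.0, 40.0]), ([178, 0, 31, 109, 886], [194.0, 44.0]), ([206, 0, 18, 112, 466], [215.0, 55.0]), ([215, 0, 21, 112, 544], [226.0, 47.0]), ([352, 0, 76, 10, 377], [381.0, 3.0]), ([500, 0, 47, 21, 562], [524.0, 7.0]), ([40, 2, 40, 36, 883], [64.0, 21.0]), ([0, 12, 29, 67, 740], [11.0, 51.0]), ([271, 30, 124, 25, 1771], [332.0, 42.0]), ([0, 119, 162, 184, 23951], [73.0, 203.0]), ([154, 119, 330, 115, 14048], [321.0, 190.0]), ([193, 179, 28, 17, 233], [207.0, 187.0]), ([419, 180, 27, 20, 316], [431.0, 189.0]), ([472, 310, 9, 47, 206], [477.0, 334.0]), ([178, 315, 293, 77, 12500], [319.0, 340.0]), ([615, 315, 19, 27, 266], [623.0, 327.0])]
pegs [[592, 32, 48, 64, 2311], [445, 286, 10, 23, 101], [167, 295, 27, 64, 880], [452, 294, 30, 65, 875], [227, 370, 406, 22, 7145]]
```

```bash
python3 -c "
from cell import env
print(env.sign_off())"
```

```text
the job is handed in; nothing more can be done
None
```

I hung the basket on the middle of the rail with the latch shut; the latch held an upward tug of about 18 N, and I let go, backed the gripper off and handed the job in at about 23 s. The last camera check showed no movement, but I did not look at the pegs after letting go, and the verdict was not shown.

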